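Hang the lift-off door of the glaze cupboard

TASK

The little blue glaze cupboard in the pottery workshop is missing its door. Lift the blue door out of the wooden rack and lower it, without dropping it, so that both of its hinge knuckles sit fully down on the two brass pins of the cupboard; leave the door hanging there by itself, swung to any angle. Leave the red door standing in its rack.

Things in the scene. Friction and masses are not known exactly. Their poses are not given: they have to be found in the camera images.
- blue_door: Loose blue door, 0.25-0.5 kg, upright in the rack. Origin: hinge axis, underside of lower knuckle. z up; y along the leaf, hinge to free edge. Leaf: x -8..8, y 26..186, z -15..165 mm; balance at y 100: pinch the top edge there from above. Two steel ring knuckles on the axis, 34 mm outside, bore 24, 20 high, undersides z 0 and 130. In the rack, origin 27 above bench.
- cupboard: Fixed blue cupboard, 225 mm tall. Origin: on the bench under the axis of both brass pins; y points out of its open front (face y -45, x -205..20). Pins 30 high, 20 thick, tapered to 6, on 12 mm brackets, tops 45 and 175 above bench. Lower knuckle cannot pass the upper bracket: come in sideways, door origin 80..135 up, then down to 45. Roomiest: door square out, its y along this y.
- rack: Fixed light wooden rack, 170 x 130 mm, two upright slots 90 mm apart (at x -45 and 45), leaf along y. Origin: centre of its underside on the bench. Slot walls rise to 52 mm above the bench: lift a door 45 mm to clear them. Doors stand with the hinge side to -y: carry the door off that way, clear of the other.
- red_door: Bystander: a loose red door of the same shape, size, origin and axes as the blue one, in the other slot of the rack; leave it there.
Not all that is in view belongs to the job. There is more than one size of the blue_door; the one meant has the size given above.

How it is judged:
At the end, for the whole second after the job is handed in: The blue door hangs by itself on both pins at any swing angle: origin within 10 mm sideways of the pin axis and 8 mm of its 45 mm resting height, upright within 0.12 rad, still (under 0.03 m/s, 0.15 rad/s). The red door stands in its slot, moved under 30 mm, leaning under 0.25 rad (horizontal distance between blue_door and cupboard below 0.01 m and z of blue_door in the frame of cupboard between 0.037 and 0.053 m and angle between blue_door's own z axis and vertical below 0.12 rad and linear speed of blue_door below 0.03 m/s and angular speed of blue_door below 0.15 rad/s and distance of red_door from where it was at the start of the episode below 0.03 m and angle between red_door's own z axis and vertical below 0.25 rad); the robot touches nothing.
It fails at once if the red door is pulled out or knocked more than 30 mm from its place (distance of red_door from where it was at the start of the episode above 0.03 m).
It fails at once if the blue door is dropped onto the pins (moves faster than 0.5 m/s within 30 mm of the pin axis) (horizontal distance between blue_door and cupboard below 0.03 m and linear speed of blue_door above 0.5 m/s).
It also fails if it takes over 45 s, if anything falls off the work surface, if the arm or the gripper's body presses on something with over 40 N, if the wrist force passes 120 N, or if a joint passes its speed limit or range.

ROBOT

A 7-joint arm with a two-finger parallel gripper is mounted at the origin on the work surface. World frame = base frame: x ahead of the robot, y to its left, z up, the work surface at z = 0. Lengths are in m, angles in rad, forces in N, time in s.
With the tool pointing down it reaches from about 0.35 to 0.775 m from the base axis. Payload 3.1 kg.
Tool frame: the origin (TCP) lies on the centre line of the jaws, within the pads' length; the fingertips stand 19 mm ahead of it and the grasp point (between the pads) is the TCP; z points along the fingers, y is the line along which they close (so a half turn about z gives the same grasp; the last joint's range is limited). The gripper opens to 85 mm and grips with 20 to 120 N. Pads are 22 mm wide; open, the fingers measure 114 mm over their backs; the gripper's body (76 mm by 85 mm) begins 54 mm behind the grasp point. The pads swing forward as they close: fully open they stand 13 mm farther back than shut.
Start: joints at [-1.155, 0.311, 0.014, 1.512, -0.004, 1.319, -0.027], TCP at [0.243, 0.493, 0.25] pointing down, gripper open.
Joint ranges: [-2.7, 2.7], [-0.3, 1.91], [-1.27, 1.3], [0.12, 2.57], [-1.44, 4.58], [0.2, 2.03], [-3.05, 3.05]. Speed limits (rad/s): [2.79, 2.79, 3.14, 3.14, 3.14, 3.14, 3.14].

INTERFACE

Orientations are given as a unit quaternion [x, y, z, w].
In Python, from bench import arm gives the robot as it stands.
- The arm moves only by the tool drive_tool, never from a script. Its argument "series" is a list of rows, each an object of numbers: "x", "y", "z": the shift along the tool's x, y, z each as a share of 0.1 m, from -1 to 1; "twist": the turn about the tool's z as a share of 30 degrees, from -1 to 1; "fingers": the opening, from -1 (shut) to 1 (fully open). In form: [{"x": .., "y": .., "z": .., "twist": .., "fingers": ..}, ...]. A call has 1 to 10 rows; each row is the pose to reach, as a shift and turn from the pose commanded when the call began, along the tool's axes at that moment; what a row does not reach only later rows make up. A row lasts 1/12 s, in which the tool goes at most 41.7 mm and 7.16 degrees, less where a joint would pass 70% of its speed; a pose out of reach is approached as far as the arm can. A call with a number of a shift or a turn outside -1 to 1 is refused whole. A call with a gripper value outside its range is refused whole. The fingers move at their own pace and stop on an object; "newtons" is the grip in N (left out, the last holds). Time passes only in rows, so rows that repeat a pose let the fingers close. It gives the time, the measured TCP pose, the force, the opening and the grip force at its end, in the units of the state.
- arm.get_obs(): the state, without advancing time (a new reading comes with each control period).
- arm.read_camera(name): name is "scene" or "top" or "wrist"; returns a dict with "frame" (420x560x3 uint8, red, green, blue), "fovy" (degrees; the focal length in pixels is half the picture's height over the tangent of half this angle, whatever the lens; pixels are square), "cx", "cy" (the principal point, pixels), "world_to_cam" (4x4, takes a point from world to camera coordinates); the wrist camera has in their place "mount" (4x4, takes a point from camera to tool coordinates, whose origin is the TCP and whose axes are the flange's). Camera axes: x right, y down, z forward; pixel columns grow to the right and rows downward; lengths in m; the calibration is good to about 2 mm. A picture is of the moment at which its call begins: read the wrist's pose just before it. There is no depth.
- arm.sign_off(): hands the job in; it is judged then, once.
The state is a dict: "time": time; "joint_pos": joint angles; "joint_vel": joint speeds; "tau": joint torques, N m; "eef_pos": TCP position; "tool_rot": TCP orientation; "force": force on the tool from outside, world axes, zero at the start; "wrist_torque": the same for the moment, N m; "gripper_width": finger opening in m; "finger_force": force on a finger pad.
Only numpy, scipy, OpenCV 4.12 (cv2) and the standard library are available. Lean on these libraries where they do the work, as an engineer would, in place of code of your own. Each camera call takes 0.05 s, during which the arm holds its last target. There are 200 camera calls.

## Working session

There is one attempt and no reset: what is moved stays moved. The work goes in short steps, Python scripts to look and compute and a tool call to move; the robot and the scene stay as the last step left them, time stands still between calls to the robot, and variables do not carry over. Pictures are saved under pics/ and viewed, at most 10 in all, crops included, and the job is handed in when it is done.

Besides the shell and the picture viewer there is one more tool, called after "Call:" as name(argument=value, ...), one argument or row to a line, values as JSON. drive_tool: Moves the arm, as the interface text tells. Shift numbers are shares of 0.1 m and turn numbers shares of 30 degrees, none past 1 either way. Its arguments: {"type":"object","properties":{"series":{"type":"array"},"newtons":{"type":"number"}},"required":["series"]}

```bash
mkdir -p pics; ls
python3 - <<'E'
from bench import arm
import cv2,numpy as np,pickle
o=arm.get_obs();print(o)
d={}
for n in("scene","top","wrist"):
    c=arm.read_camera(n);d[n]=c;print(n,{k:v for k,v in c.items() if k!="frame"})
pickle.dump((o,d),open("c0.pkl","wb"))
for n in("scene","top"):
    cv2.imwrite(f"pics/{n}0.png",cv2.resize(d[n]["frame"][:,:,::-1],(800,600)))
E
```

```text
pics
{'time': 0.0, 'joint_pos': array([-1.15473037,  0.3117452 ,  0.01398751,  1.51308827, -0.00439494,
        1.31918031, -0.02720314]), 'joint_vel': array([-0.00134156, -0.00117743,  0.00096737,  0.00230905,  0.00211469,
       -0.00077776, -0.00017156]), 'tau': array([-8.46714443e-05, -3.79921103e+01,  1.45807704e-01, -2.30587918e+01,
        1.21657021e-02,  1.35537583e-02, -2.82710039e-05]), 'eef_pos': array([0.24275122, 0.49275801, 0.24919768]), 'tool_rot': array([ 2.26851118e-01,  9.73928715e-01, -1.17450001e-03, -2.21611574e-04]), 'force': array([-0.14271969,  0.20739549,  0.11739035]), 'wrist_torque': array([-0.00436114,  0.02730727,  0.03035974]), 'finger_force': 0.0, 'gripper_width': 0.08551862359275535}
scene {'fovy': 56.5460866542435, 'cx': 269.2692985085817, 'cy': 205.22116489506416, 'world_to_cam': array([[-0.26428067,  0.96444396,  0.00189269,  0.13043255],
       [ 0.53465507,  0.14814099, -0.8319845 , -0.24440545],
       [-0.80268281, -0.21886548, -0.55479565,  1.32500494],
       [ 0.        ,  0.        ,  0.        ,  1.        ]])}
top {'fovy': 44.231494754276476, 'cx': 277.2798878264933, 'cy': 214.1072765551156, 'world_to_cam': array([[ 0.05448766, -0.99851284, -0.0017897 , -0.02378743],
       [-0.97244581, -0.05265816, -0.22710407,  0.55199105],
       [ 0.22667209,  0.01411475, -0.97386885,  1.00637457],
       [ 0.        ,  0.        ,  0.        ,  1.        ]])}
wrist {'fovy': 59.90313193986193, 'cx': 275.49282119539487, 'cy': 211.14349317824, 'mount': array([[-3.02426961e-04, -9.61664084e-01, -2.74230008e-01,
         6.87960708e-02],
       [ 9.99999793e-01, -4.46390983e-04,  4.62572562e-04,
         9.19179931e-06],
       [-5.67253222e-04, -2.74229812e-01,  9.61664021e-01,
        -1.24612373e-01],
       [ 0.00000000e+00,  0.00000000e+00,  0.00000000e+00,
         1.00000000e+00]])}
```

View pics/scene0.png

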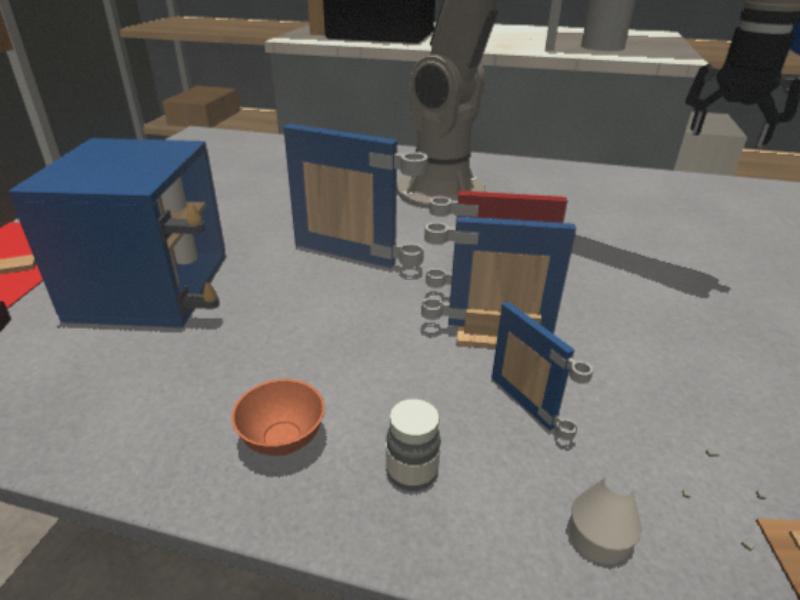

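View pics/top0.png

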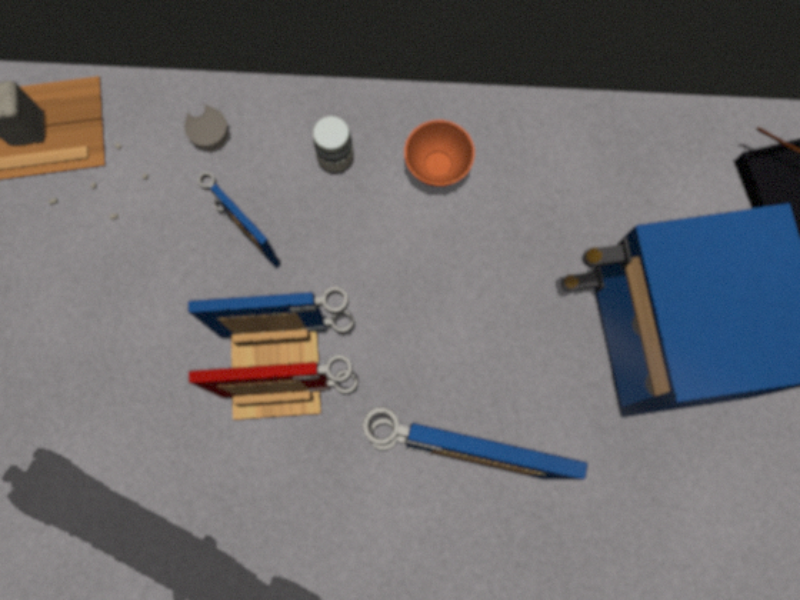

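Candidates (800×600 pictures): the rack's blue door, top (255,310) / scene (510,275). Lookalikes are the large free-standing blue door, top (495,450), and the small one, top (240,220). The one standing in the rack next to the red door is the one meant. The cupboard pins are at top (593,257)/(570,283) and scene (195,215)/(208,295).

```bash
cat > h.py <<'E'
import numpy as np,cv2
def K(c):
    f=c["frame"].shape[0]/2/np.tan(np.radians(c["fovy"]/2)); return np.array([[f,0,c["cx"]],[0,f,c["cy"]],[0,0,1]])
from scipy.spatial.transform import Rotation as R
def w2c(c,o=None):
    if "world_to_cam" in c: return c["world_to_cam"]
    T=np.eye(4);T[:3,:3]=R.from_quat(o["tool_rot"]).as_matrix();T[:3,3]=o["eef_pos"]
    return np.linalg.inv(T@c["mount"])
def tri(cs,ps):
    P=[K(c)@M[:3] for c,M in cs]
    X=cv2.triangulatePoints(P[0],P[1],np.array(ps[0],float).reshape(2,1),np.array(ps[1],float).reshape(2,1))[:,0];X=X[:3]/X[3]
    e=[np.linalg.norm(proj(c,M,X)-p) for (c,M),p in zip(cs,ps)]
    return X,e
def proj(c,M,X):
    q=K(c)@(M[:3]@np.append(X,1));return q[:2]/q[2]
def ray(c,M,p,z):
    d=np.linalg.inv(K(c))@[p[0],p[1],1];Rm=M[:3,:3];C=-Rm.T@M[:3,3];d=Rm.T@d
    return C+d*(z-C[2])/d[2]
E
python3 - <<'E'
import pickle,cv2,numpy as np
from h import *
o,d=pickle.load(open("c0.pkl","rb"));t,s=d["top"],d["scene"];T,S=(t,w2c(t)),(s,w2c(s))
k=1.42857
# rough triangulation of hand-seen pixels
for n,a,b in [("upknuckle",(335,299),(437,232)),("free top",(192,303),(572,224)),("hinge top",(313,296),(456,220)),("pin up tip",(593,257),(195,208)),("pin lo tip",(569,283),(209,286)),("redknuckle",(339,368),(441,206)),("bigtop hinge",(410,428),(397,137)),("smalltop",(212,187),(572,350))]:
    X,e=tri((T,S),(np.array(a)/k,np.array(b)/k));print(n,X.round(3),np.round(e,1))
hsv=cv2.cvtColor(t["frame"],cv2.COLOR_RGB2HSV);m=cv2.inRange(hsv,(100,150,110),(125,255,255))
for c in cv2.findContours(m,0,1)[0]:
    if cv2.contourArea(c)>60: print("blue top",cv2.minAreaRect(c),cv2.boxPoints(cv2.minAreaRect(c)).round().tolist())
f=lambda c,x,y,w,h:cv2.resize(c["frame"][y:y+h,x:x+w,::-1],(400,300),interpolation=cv2.INTER_CUBIC)
cv2.imwrite("pics/crop1.png",np.vstack([np.hstack([f(t,125,190,136,102),f(t,380,160,80,60)]),np.hstack([f(s,285,130,136,102),f(s,95,130,120,90)])]))
E
```

```text
upknuckle [0.533 0.086 0.168] [0.4 0.6]
free top [0.512 0.264 0.194] [0.4 0.7]
hinge top [0.531 0.112 0.188] [0.1 0.2]
pin up tip [ 0.601 -0.247  0.193] [0.8 1.2]
pin lo tip [ 0.602 -0.247  0.062] [1.3 2.2]
redknuckle [0.443 0.074 0.166] [0.5 0.7]
bigtop hinge [ 0.367 -0.018  0.242] [1.2 1.5]
smalltop [0.697 0.276 0.125] [0.3 0.6]
blue top ((347.92559814453125, 315.41650390625), (124.95036315917969, 10.701857566833496), 12.771242141723633) [[286.0, 307.0], [288.0, 296.0], [410.0, 324.0], [408.0, 334.0]]
blue top ((175.48841857910156, 211.33033752441406), (6.484944820404053, 85.55137634277344), 86.09950256347656) [[133.0, 211.0], [218.0, 205.0], [218.0, 212.0], [133.0, 217.0]]
blue top ((509.74700927734375, 211.81295776367188), (125.0510025024414, 110.71142578125), 81.46923065185547) [[446.0, 158.0], [555.0, 142.0], [574.0, 265.0], [464.0, 282.0]]
blue top ((166.49998474121094, 149.5), (51.02200698852539, 4.058051109313965), 46.84760665893555) [[148.0, 132.0], [151.0, 130.0], [185.0, 167.0], [182.0, 169.0]]
```

View pics/crop1.png

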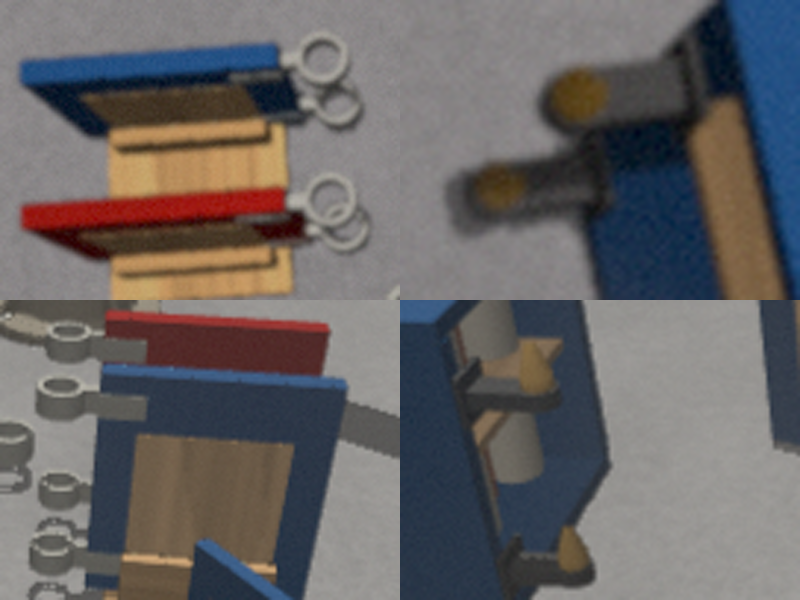

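The crop shows the blue door in the front slot with rings on its right (top view), and both tapered brass pins standing on grey brackets. Rough points agree with the text: leaf top at 0.19, pin tops at about 0.20/0.07, 130 mm apart. Next I refine by mask.

Run:
```python
import pickle,cv2,numpy as np
from h import *
o,d=pickle.load(open("c0.pkl","rb"));t,s=d["top"],d["scene"];T,S=(t,w2c(t)),(s,w2c(s))
hsv=cv2.cvtColor(t["frame"],cv2.COLOR_RGB2HSV)
m=cv2.inRange(hsv,(100,150,110),(125,255,255))
def strip(m,x0,x1,y0,y1):
    z=np.zeros_like(m);z[y0:y1,x0:x1]=m[y0:y1,x0:x1]
    return z
b=strip(m,125,225,198,222);ys,xs=np.nonzero(b)
P=np.array([ray(*T,(x,y),.192) for x,y in zip(xs,ys)])[:,:2]
r=cv2.minAreaRect(P.astype(np.float32)*1000);print("leaf strip mm",r);print(cv2.boxPoints(r).round(1).tolist())
c=P.mean(0);v=np.linalg.svd(P-c)[2][0] if len(P)<3000 else 0;print(c.round(4),"dir",v,np.degrees(np.arctan2(v[1],v[0])))
b=strip(m,420,560,120,300);cc=max(cv2.findContours(b,0,1)[0],key=cv2.contourArea)
h=cv2.approxPolyDP(cv2.convexHull(cc),6,True)[:,0];print(h.tolist())
for p in h: print("cup",ray(*T,p,.225).round(4))
for n,c,lo,(x0,x1,y0,y1) in [("topU",t,(8,90,50),(408,426,168,190)),("topL",t,(8,90,50),(392,409,188,204)),("scU",s,(8,90,70),(127,145,138,162)),("scL",s,(8,90,70),(140,156,195,215))]:
    hh=cv2.cvtColor(c["frame"],cv2.COLOR_RGB2HSV);q=strip(cv2.inRange(hh,lo,(30,255,255)),x0,x1,y0,y1)
    ys,xs=np.nonzero(q);print(n,len(xs),xs.mean(),ys.mean(),xs.min(),xs.max(),ys.min(),ys.max())
    if c is t:
        for z in ((.185,.205) if n=="topU" else (.055,.075)): print(ray(*T,(xs.mean(),ys.mean()),z).round(4))
# gripper frame
print(R.from_quat(o["tool_rot"]).as_matrix().round(3))
```

```text
leaf strip mm ((517.7584838867188, 189.21612548828125), (12.159990310668945, 154.70249938964844), 7.125222206115723)
[[502.1000061035156, 265.20001220703125], [521.2999877929688, 111.69999694824219], [533.4000244140625, 113.19999694824219], [514.2000122070312, 266.70001220703125]]
[0.5178 0.1894] dir [ 0.12527178 -0.99212246] -82.8035488844576
[[551, 143], [559, 167], [559, 267], [475, 280], [446, 159]]
cup [ 0.6732 -0.4824  0.225 ]
cup [ 0.6283 -0.4937  0.225 ]
cup [ 0.4483 -0.4814  0.225 ]
cup [ 0.4183 -0.3376  0.225 ]
cup [ 0.6325 -0.2927  0.225 ]
topU 90 415.4111111111111 178.65555555555557 410 421 174 183
[ 0.6056 -0.2481  0.185 ]
[ 0.5992 -0.2429  0.205 ]
topL 61 399.5409836065574 197.01639344262296 395 404 193 201
[ 0.6052 -0.2483  0.055 ]
[ 0.5996 -0.2438  0.075 ]
scU 120 134.55 150.025 130 140 142 157
scL 77 145.88311688311688 204.94805194805195 143 150 198 211
[[-0.897  0.442 -0.001]
 [ 0.442  0.897 -0.002]
 [-0.    -0.002 -1.   ]]
```

Call:
drive_tool(
  series=[
    {"x":-0.4,"y":-0.17,"z":-0.15,"twist":0.2,"fingers":1},
    {"x":-0.8,"y":-0.33,"z":-0.3,"twist":0.45,"fingers":1},
    {"x":-1,"y":-0.4,"z":-0.3,"twist":0.7,"fingers":1},
    {"x":-1,"y":-0.4,"z":-0.3,"twist":0.93,"fingers":1},
  ],
)

```text
time: 0.48
eef_pos: [0.3226, 0.407, 0.2819]
tool_rot: [0.46, 0.888, 0.001, 0.003]
force: [0.6, -1.6, -0.1]
gripper_width: 0.0856
finger_force: 0.0
```

Call:
drive_tool(
  series=[
    {"x":-0.4,"y":0,"twist":0.23},
    {"x":-0.8,"y":0.05,"twist":0.46},
    {"x":-1,"y":0.1,"twist":0.7},
    {"x":-1,"y":0.1,"twist":0.95},
  ],
)

```text
invalid input at $.series[0]: expected keys x, y, z, twist, fingers
```

Call:
drive_tool(
  series=[
    {"x":-0.4,"y":0,"z":0,"twist":0.23,"fingers":1},
    {"x":-0.8,"y":0.05,"z":0,"twist":0.46,"fingers":1},
    {"x":-1,"y":0.1,"z":0,"twist":0.7,"fingers":1},
    {"x":-1,"y":0.1,"z":0,"twist":0.95,"fingers":1},
  ],
)

```text
time: 0.82
eef_pos: [0.3876, 0.3324, 0.2804]
tool_rot: [0.662, 0.75, -0.0, 0.002]
force: [-0.4, -0.4, -0.4]
gripper_width: 0.0856
finger_force: 0.0
```

```bash
cat > st.py <<'E'
from bench import arm
from h import *
import sys
o=arm.get_obs();M=R.from_quat(o["tool_rot"]).as_matrix()
print(o["time"],o["eef_pos"].round(4),"ytool deg",np.degrees(np.arctan2(M[1,1],M[0,1])).round(2),"j7",o["joint_pos"][6].round(2),"F",o["force"].round(1),o["finger_force"],"w",o["gripper_width"])
if len(sys.argv)>3:
    t=np.array([float(a) for a in sys.argv[1:4]]);print("tool shift /0.1m",((M.T@(t-o["eef_pos"]))*10).round(3))
E
python3 st.py .519 .1835 .28
```

```text
0.8167 [0.3876 0.3324 0.2804] ytool deg 7.14 j7 -0.57 F [-0.4 -0.4 -0.4] 0.0 w 0.08557686899801449
tool shift /0.1m [-1.641  1.119  0.013]
```

Call:
drive_tool(
  series=[
    {"x":-0.4,"y":0.25,"z":0,"twist":0,"fingers":1},
    {"x":-0.8,"y":0.5,"z":0,"twist":0,"fingers":1},
    {"x":-0.9,"y":0.6,"z":0,"twist":0,"fingers":1},
  ],
)

```text
time: 1.07
eef_pos: [0.4569, 0.2532, 0.2803]
tool_rot: [0.657, 0.754, -0.001, 0.002]
force: [0.4, -1.3, 0.8]
gripper_width: 0.0855
finger_force: 0.0
```

Call:
drive_tool(
  series=[
    {"x":-0.35,"y":0.25,"z":0,"twist":0,"fingers":1},
    {"x":-0.7,"y":0.5,"z":0,"twist":0,"fingers":1},
    {"x":-0.7,"y":0.5,"z":0,"twist":0,"fingers":1},
    {"x":-0.7,"y":0.5,"z":0,"twist":0,"fingers":1},
  ],
)

```text
time: 1.4
eef_pos: [0.5158, 0.1916, 0.2799]
tool_rot: [0.658, 0.753, -0.001, 0.001]
force: [-0.6, 0.7, -0.2]
gripper_width: 0.0853
finger_force: 0.0
```

```bash
python3 st.py .519 .1835 .185
python3 - <<'E'
from bench import arm
from h import *
o=arm.get_obs();c=arm.read_camera("wrist");M=w2c(c,o)
hsv=cv2.cvtColor(c["frame"],cv2.COLOR_RGB2HSV);m=cv2.inRange(hsv,(100,130,90),(125,255,255))
for k in cv2.findContours(m,0,1)[0]:
    if cv2.contourArea(k)>300:
        r=cv2.minAreaRect(k);print(r,ray(c,M,r[0],.192).round(4),[ray(c,M,p,.192)[:2].round(4).tolist() for p in cv2.boxPoints(r)])
print("pred grasp px",proj(c,M,np.array([.5186,.1835,.192])))
cv2.imwrite("pics/w1.png",c["frame"][:,:,::-1])
E
```

```text
1.4 [0.5158 0.1916 0.2799] ytool deg 7.69 j7 -0.15 F [-0.6  0.7 -0.2] 0.0 w 0.0853150416919193
tool shift /0.1m [-0.082  0.021  0.949]
((473.2344055175781, 169.4646759033203), (13.26663589477539, 158.4424285888672), 54.865806579589844) [0.627  0.2408 0.192 ] [[0.5927, 0.2115], [0.6529, 0.2736], [0.6592, 0.2684], [0.5989, 0.2054]]
((283.5, 147.0), (108.0, 27.0), 90.0) [0.5148 0.2388 0.192 ] [[0.5033, 0.2672], [0.5181, 0.2692], [0.5274, 0.2081], [0.5113, 0.2059]]
pred grasp px [277.06015189 237.30771226]
```

View pics/w1.png

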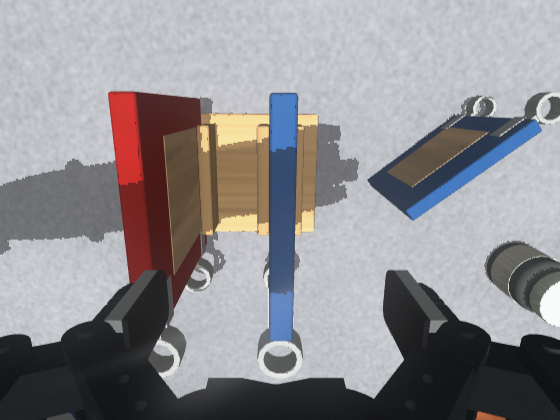

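The wrist view shows the blue leaf's top edge as a vertical band at column 283. Its free end is at row 94, the ring at (280,357), the red door at column 130, and the fingers straddle the leaf freely. I go down 100 mm and grip.

Call:
drive_tool(
  series=[
    {"x":-0.09,"y":0.045,"z":0.2,"twist":0.02,"fingers":1},
    {"x":-0.09,"y":0.045,"z":0.5,"twist":0.02,"fingers":1},
    {"x":-0.09,"y":0.045,"z":0.8,"twist":0.02,"fingers":1},
    {"x":-0.09,"y":0.045,"z":0.97,"twist":0.02,"fingers":1},
    {"x":-0.09,"y":0.045,"z":1,"twist":0.02,"fingers":1},
    {"x":-0.09,"y":0.045,"z":1,"twist":0.02,"fingers":1},
  ],
)

```text
time: 1.95
eef_pos: [0.5177, 0.1893, 0.1791]
tool_rot: [0.658, 0.753, -0.001, -0.001]
force: [0.1, 0.9, -0.4]
gripper_width: 0.0858
finger_force: 0.0
```

Call:
drive_tool(
  newtons=60,
  series=[
    {"x":0,"y":0,"z":0,"twist":0,"fingers":-1},
    {"x":0,"y":0,"z":0,"twist":0,"fingers":-1},
    {"x":0,"y":0,"z":0,"twist":0,"fingers":-1},
    {"x":0,"y":0,"z":0,"twist":0,"fingers":-1},
    {"x":0,"y":0,"z":0,"twist":0,"fingers":-1},
    {"x":0,"y":0,"z":0,"twist":0,"fingers":-1},
    {"x":0,"y":0,"z":0,"twist":0,"fingers":-1},
    {"x":0,"y":0,"z":0,"twist":0,"fingers":-1},
  ],
)

```text
time: 2.62
eef_pos: [0.5203, 0.1878, 0.1811]
tool_rot: [0.659, 0.752, 0.001, 0.0]
force: [-0.7, 0.2, 2.8]
gripper_width: 0.0153
finger_force: 59.8
```

```bash
python3 st.py
```

```text
2.6167 [0.5203 0.1878 0.1811] ytool deg 7.56 j7 -0.12 F [-0.7  0.2  2.8] 59.82950270175934 w 0.01529912470280388
```

Call:
drive_tool(
  newtons=80,
  series=[
    {"x":0,"y":0,"z":-0.05,"twist":0,"fingers":-1},
    {"x":0,"y":0,"z":-0.15,"twist":0,"fingers":-1},
    {"x":0,"y":0,"z":-0.3,"twist":0,"fingers":-1},
    {"x":0,"y":0,"z":-0.5,"twist":0,"fingers":-1},
    {"x":0,"y":0,"z":-0.7,"twist":0,"fingers":-1},
    {"x":0,"y":0,"z":-0.83,"twist":0,"fingers":-1},
    {"x":0,"y":0,"z":-0.85,"twist":0,"fingers":-1},
    {"x":0,"y":0,"z":-0.85,"twist":0,"fingers":-1},
  ],
)

```text
time: 3.28
eef_pos: [0.5198, 0.1876, 0.2659]
tool_rot: [0.659, 0.752, 0.0, 0.0]
force: [-0.4, -0.0, -3.7]
gripper_width: 0.0152
finger_force: 78.4
```

```bash
python3 st.py
python3 - <<'E'
from bench import arm
from h import *
o=arm.get_obs()
f=[cv2.resize(arm.read_camera(n)["frame"][:,:,::-1],(400,300)) for n in("scene","wrist")]
cv2.imwrite("pics/lift.png",np.hstack(f))
E
```

```text
3.2833 [0.5198 0.1876 0.2659] ytool deg 7.56 j7 -0.14 F [-0.4 -0.  -3.7] 78.43627095222473 w 0.015188537835813936
```

View pics/lift.png

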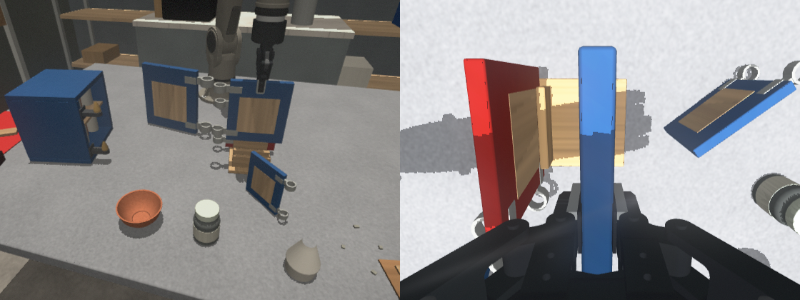

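Lifted cleanly: scene shows the blue door above the rack upright, red still in its slot, bowed by nothing. Carrying it off in −y.

Call:
drive_tool(
  series=[
    {"x":-0.05,"y":0,"z":0,"twist":0,"fingers":-1},
    {"x":-0.2,"y":0.01,"z":0,"twist":0,"fingers":-1},
    {"x":-0.45,"y":0.02,"z":0,"twist":0,"fingers":-1},
    {"x":-0.7,"y":0.03,"z":0,"twist":0,"fingers":-1},
    {"x":-0.95,"y":0.045,"z":0,"twist":0,"fingers":-1},
  ],
)

```text
time: 3.8
eef_pos: [0.5359, 0.0925, 0.264]
tool_rot: [0.659, 0.752, -0.001, -0.001]
force: [0.3, -0.1, -4.1]
gripper_width: 0.0144
finger_force: 78.4
```

Call:
drive_tool(
  series=[
    {"x":-0.25,"y":0.01,"z":0,"twist":-0.02,"fingers":-1},
    {"x":-0.5,"y":0.02,"z":0,"twist":-0.05,"fingers":-1},
    {"x":-0.75,"y":0.03,"z":0,"twist":-0.1,"fingers":-1},
    {"x":-0.95,"y":0.045,"z":0,"twist":-0.14,"fingers":-1},
  ],
)

```text
time: 4.13
eef_pos: [0.5528, -0.0028, 0.2642]
tool_rot: [0.631, 0.775, -0.001, -0.0]
force: [-0.1, -1.0, -3.7]
gripper_width: 0.0147
finger_force: 78.4
```

```bash
python3 st.py .571 -.094 .266
```

```text
4.1333 [ 0.5528 -0.0028  0.2642] ytool deg 11.69 j7 0.31 F [-0.1 -1.  -3.7] 78.41729521751404 w 0.014715172271854444
tool shift /0.1m [-0.93  -0.006 -0.017]
```

Call:
drive_tool(
  series=[
    {"x":-0.25,"y":0,"z":0,"twist":0,"fingers":-1},
    {"x":-0.5,"y":0,"z":0,"twist":0,"fingers":-1},
    {"x":-0.75,"y":0,"z":0,"twist":0,"fingers":-1},
    {"x":-0.9,"y":0,"z":0,"twist":0,"fingers":-1},
    {"x":-0.93,"y":0,"z":0,"twist":0,"fingers":-1},
    {"x":-0.93,"y":0,"z":0,"twist":0,"fingers":-1},
    {"x":-0.93,"y":0,"z":0,"twist":0,"fingers":-1},
  ],
)

```text
time: 4.72
eef_pos: [0.5722, -0.0889, 0.2645]
tool_rot: [0.63, 0.776, 0.0, -0.001]
force: [-1.3, 0.7, -3.9]
gripper_width: 0.015
finger_force: 78.4
```

```bash
python3 st.py .5815 -.143 .266
python3 - <<'E'
from bench import arm
from h import *
import pickle
o=arm.get_obs()
d={n:arm.read_camera(n) for n in("scene","top")};pickle.dump((o,d),open("c1.pkl","wb"))
s,t=d["scene"]["frame"],d["top"]["frame"]
a=t[150:240,330:450,::-1];b=s[80:230,100:300,::-1]
cv2.imwrite("pics/near.png",np.hstack([cv2.resize(a,(400,300),interpolation=2),cv2.resize(b,(400,300),interpolation=2)]))
E
```

```text
4.7167 [ 0.5722 -0.0889  0.2645] ytool deg 11.83 j7 0.48 F [-1.3  0.7 -3.9] 78.38335633277893 w 0.014964560860222605
tool shift /0.1m [-0.548 -0.02  -0.017]
```

View pics/near.png

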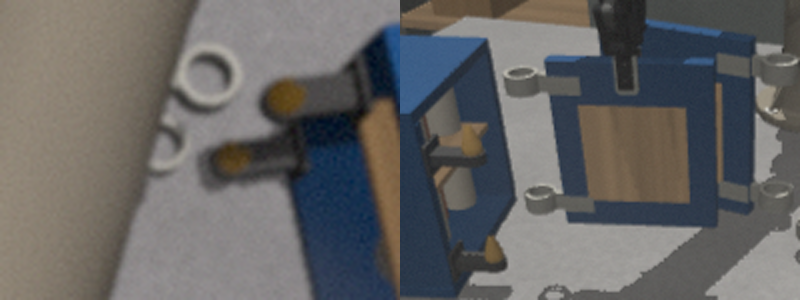

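Top crop: upper ring at (209,77), lower ring (166,147), pins at (287,97) and (233,158). Scene crop: upper ring mouth (522,74), lower ring mouth (541,192), and the door hangs upright.

Run:
```python
from h import *
import pickle
o,d=pickle.load(open("c1.pkl","rb"));s,t=d["scene"],d["top"];T,S=(t,w2c(t)),(s,w2c(s))
f=lambda a:(330+a[0]*.3-.35,150+a[1]*.3-.35); g=lambda a:(100+(a[0]-400)*.5-.25,80+a[1]*.5-.25)
for n,a,b in [("ringU",(209,76),(522,74)),("ringL",(166,146),(541,191)),("pinU tip",(288,96),(469,124)),("pinL tip",(233,157),(492,236))]:
    X,e=tri((T,S),(f(a),g(b)));print(n,X.round(4),np.round(e,1))
v=np.array([-.2045,.979]);print("ring by TCP",o["eef_pos"][:2]-.105*v)
print("ringU ray",ray(*T,f((209,77)),.2604),"ringL",ray(*T,f((166,147)),.130))
print("pin base rays",ray(*T,f((287,97)),.195),ray(*T,f((233,158)),.065))
# bracket-face check: brass mask wide part centre in scene
```

```text
ringU [ 0.5915 -0.1899  0.2567] [0.1 0.1]
ringL [ 0.5896 -0.1918  0.1272] [0.4 0.7]
pinU tip [ 0.6022 -0.2473  0.2013] [1.4 2.2]
pinL tip [ 0.603  -0.2473  0.0686] [1.1 1.8]
ring by TCP [ 0.59365373 -0.19174468]
ringU ray [ 0.58979961 -0.18919907  0.2604    ] ringL [ 0.58860437 -0.19201913  0.13      ]
pin base rays [ 0.60222568 -0.24611594  0.195     ] [ 0.60230387 -0.24607254  0.065     ]
```

Call:
drive_tool(
  series=[
    {"x":-0.1,"y":0,"z":0,"twist":0,"fingers":-1},
    {"x":-0.2,"y":0,"z":0,"twist":0,"fingers":-1},
    {"x":-0.32,"y":0,"z":0,"twist":0,"fingers":-1},
    {"x":-0.44,"y":0,"z":0,"twist":0,"fingers":-1},
    {"x":-0.53,"y":0,"z":0,"twist":0,"fingers":-1},
    {"x":-0.56,"y":0,"z":0,"twist":0,"fingers":-1},
    {"x":-0.56,"y":0,"z":0,"twist":0,"fingers":-1},
    {"x":-0.56,"y":0,"z":0,"twist":0,"fingers":-1},
    {"x":-0.56,"y":0,"z":0,"twist":0,"fingers":-1},
  ],
)

```text
time: 5.57
eef_pos: [0.5841, -0.1444, 0.2651]
tool_rot: [0.63, 0.776, 0.0, -0.0]
force: [-0.3, 0.5, -2.7]
gripper_width: 0.0149
finger_force: 78.4
```

```bash
python3 st.py
python3 - <<'E'
from bench import arm
from h import *
import pickle
o=arm.get_obs()
d={n:arm.read_camera(n) for n in("scene","top")};pickle.dump((o,d),open("c2.pkl","wb"))
s,t=d["scene"]["frame"],d["top"]["frame"]
a=t[150:225,360:460,::-1];b=s[90:225,90:270,::-1]
cv2.imwrite("pics/over.png",np.hstack([cv2.resize(a,(400,300),interpolation=2),cv2.resize(b,(400,300),interpolation=2)]))
E
```

```text
5.5667 [ 0.5841 -0.1444  0.2651] ytool deg 11.83 j7 0.59 F [-0.3  0.5 -2.7] 78.37670087814331 w 0.014887887118044955
```

View pics/over.png

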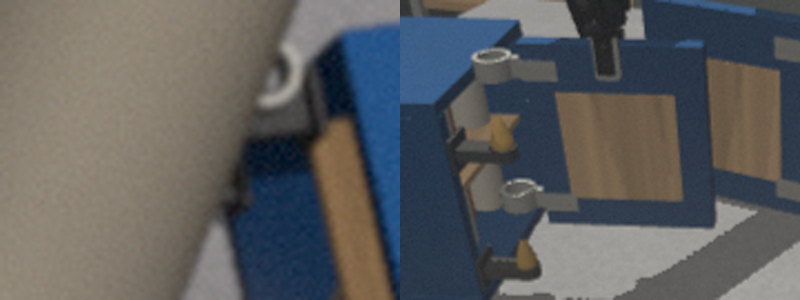

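Top is mostly hidden by the arm. The scene crop shows the upper ring mouth at (492,55) above pin tip (502,116), and the lower ring mouth (517,183) above tip (527,239). I cast these rays at their heights to compare.

Run:
```python
from h import *
import pickle
o,d=pickle.load(open("c2.pkl","rb"));s,t=d["scene"],d["top"];T,S=(t,w2c(t)),(s,w2c(s))
g=lambda a:(90+(a[0]-400)*.45-.3,90+a[1]*.45-.3)
for n,a,z in [("rU",(492,55),.261),("pU",(502,116),.205),("rL",(517,183),.131),("pL",(527,239),.075)]:print(n,ray(*S,g(a),z).round(4))
print("rU top px right rim",ray(*T,(360+300/4,150+75/4),.261), "TCP-based",o["eef_pos"][:2]-.105*np.array([-.205,.979]))
```

```text
rU [ 0.606  -0.2439  0.261 ]
pU [ 0.6084 -0.2446  0.205 ]
rL [ 0.5989 -0.2499  0.131 ]
pL [ 0.6091 -0.2441  0.075 ]
rU top px right rim [ 0.6007101  -0.26192005  0.261     ] TCP-based [ 0.60564715 -0.24721443]
```

Call:
drive_tool(
  series=[
    {"x":0,"y":0.01,"z":0.06,"twist":0,"fingers":-1},
    {"x":0,"y":0.01,"z":0.14,"twist":0,"fingers":-1},
    {"x":0,"y":0.01,"z":0.22,"twist":0,"fingers":-1},
    {"x":0,"y":0.01,"z":0.28,"twist":0,"fingers":-1},
    {"x":0,"y":0.01,"z":0.32,"twist":0,"fingers":-1},
    {"x":0,"y":0.01,"z":0.35,"twist":0,"fingers":-1},
    {"x":0,"y":0.01,"z":0.38,"twist":0,"fingers":-1},
    {"x":0,"y":0.01,"z":0.4,"twist":0,"fingers":-1},
    {"x":0,"y":0.01,"z":0.42,"twist":0,"fingers":-1},
    {"x":0,"y":0.01,"z":0.43,"twist":0,"fingers":-1},
  ],
)

```text
time: 6.5
eef_pos: [0.585, -0.1453, 0.2222]
tool_rot: [0.631, 0.776, 0.0, 0.0]
force: [0.3, 0.4, -3.4]
gripper_width: 0.015
finger_force: 78.4
```

```bash
python3 st.py
python3 - <<'E'
from bench import arm
from h import *
o=arm.get_obs()
s=arm.read_camera("scene")["frame"];t=arm.read_camera("top")["frame"]
a=t[150:225,360:460,::-1];b=s[90:225,90:270,::-1]
cv2.imwrite("pics/low.png",np.hstack([cv2.resize(a,(400,300),interpolation=2),cv2.resize(b,(400,300),interpolation=2)]))
E
```

```text
6.5 [ 0.585  -0.1453  0.2222] ytool deg 11.76 j7 0.6 F [ 0.3  0.4 -3.4] 78.37668299674988 w 0.014950224323266325
```

View pics/low.png

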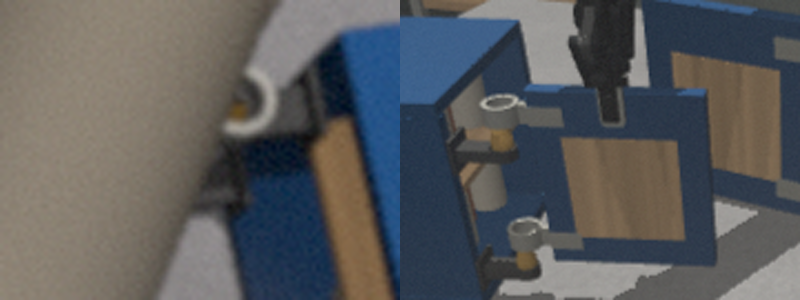

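Both rings surround their pins: brass is visible below the upper ring (500,140) and lower ring (527,258), and the force shows only the door's weight. I keep lowering gently.

Call:
drive_tool(
  series=[
    {"x":0,"y":0,"z":0.03,"twist":0,"fingers":-1},
    {"x":0,"y":0,"z":0.06,"twist":0,"fingers":-1},
    {"x":0,"y":0,"z":0.09,"twist":0,"fingers":-1},
    {"x":0,"y":0,"z":0.12,"twist":0,"fingers":-1},
    {"x":0,"y":0,"z":0.15,"twist":0,"fingers":-1},
    {"x":0,"y":0,"z":0.18,"twist":0,"fingers":-1},
    {"x":0,"y":0,"z":0.2,"twist":0,"fingers":-1},
    {"x":0,"y":0,"z":0.21,"twist":0,"fingers":-1},
    {"x":0,"y":0,"z":0.21,"twist":0,"fingers":-1},
  ],
)

```text
time: 7.35
eef_pos: [0.5864, -0.1465, 0.202]
tool_rot: [0.631, 0.776, 0.0, 0.002]
force: [5.3, -3.8, -1.4]
gripper_width: 0.0149
finger_force: 78.8
```

Call:
drive_tool(
  series=[
    {"x":-0.02,"y":0.02,"z":0,"twist":0,"fingers":-1},
    {"x":-0.03,"y":0.03,"z":0.01,"twist":0,"fingers":-1},
    {"x":-0.03,"y":0.03,"z":0.02,"twist":0,"fingers":-1},
    {"x":-0.03,"y":0.03,"z":0.03,"twist":0,"fingers":-1},
    {"x":-0.03,"y":0.03,"z":0.03,"twist":0,"fingers":-1},
  ],
)

```text
time: 7.77
eef_pos: [0.588, -0.1468, 0.1985]
tool_rot: [0.631, 0.776, 0.0, -0.001]
force: [-2.2, 1.9, 1.7]
gripper_width: 0.0148
finger_force: 79.2
```

Call:
drive_tool(
  series=[
    {"x":0.01,"y":-0.01,"z":0.01,"twist":0,"fingers":-1},
    {"x":0.01,"y":-0.01,"z":0.02,"twist":0,"fingers":-1},
    {"x":0.01,"y":-0.01,"z":0.02,"twist":0,"fingers":-1},
  ],
)

```text
time: 8.02
eef_pos: [0.5878, -0.1466, 0.1977]
tool_rot: [0.631, 0.776, 0.001, 0.001]
force: [-1.6, 2.0, 5.5]
gripper_width: 0.0152
finger_force: 79.9
```

Call:
drive_tool(
  newtons=20,
  series=[
    {"x":0,"y":0,"z":-0.01,"twist":0,"fingers":-1},
    {"x":0,"y":0,"z":-0.01,"twist":0,"fingers":-0.5},
    {"x":0,"y":0,"z":-0.01,"twist":0,"fingers":-0.3},
    {"x":0,"y":0,"z":-0.01,"twist":0,"fingers":0},
    {"x":0,"y":0,"z":-0.01,"twist":0,"fingers":0.2},
    {"x":0,"y":0,"z":-0.01,"twist":0,"fingers":0.2},
    {"x":0,"y":0,"z":-0.01,"twist":0,"fingers":0.2},
  ],
)

```text
time: 8.6
eef_pos: [0.5872, -0.1467, 0.197]
tool_rot: [0.631, 0.776, -0.0, -0.0]
force: [-0.4, -0.4, 0.8]
gripper_width: 0.0506
finger_force: 0.0
```

Call:
drive_tool(
  series=[
    {"x":0,"y":0,"z":-0.1,"twist":0,"fingers":0.2},
    {"x":0,"y":0,"z":-0.3,"twist":0,"fingers":0.2},
    {"x":0,"y":0,"z":-0.6,"twist":0,"fingers":0.2},
    {"x":0,"y":0,"z":-0.9,"twist":0,"fingers":0.2},
    {"x":0,"y":0,"z":-1,"twist":0,"fingers":0.2},
    {"x":0,"y":0,"z":-1,"twist":0,"fingers":0.2},
    {"x":0,"y":0,"z":-1,"twist":0,"fingers":0.2},
    {"x":0,"y":0,"z":-1,"twist":0,"fingers":0.2},
    {"x":0,"y":0,"z":-1,"twist":0,"fingers":0.2},
    {"x":0,"y":0,"z":-1,"twist":0,"fingers":0.2},
  ],
)

```text
time: 9.43
eef_pos: [0.5866, -0.1463, 0.2955]
tool_rot: [0.631, 0.776, -0.001, -0.002]
force: [0.0, 0.1, 0.9]
gripper_width: 0.0513
finger_force: 0.0
```

```bash
python3 st.py
python3 - <<'E'
from bench import arm
from h import *
s0=arm.read_camera("scene")["frame"]
for _ in range(8): arm.read_camera("top")
s=arm.read_camera("scene")["frame"]
print("motion",cv2.absdiff(s0,s)[90:240,90:290].max(), cv2.absdiff(s0,s)[90:240,90:290].mean())
cv2.imwrite("pics/done.png",np.hstack([cv2.resize(s[:,:,::-1],(400,300)),cv2.resize(s[90:225,90:270,::-1],(400,300),interpolation=2)]))
E
```

```text
9.4333 [ 0.5866 -0.1463  0.2955] ytool deg 11.77 j7 0.58 F [0.  0.1 0.9] 0.0 w 0.05129679488175937
motion 58 1.7096444444444445
```

View pics/done.png

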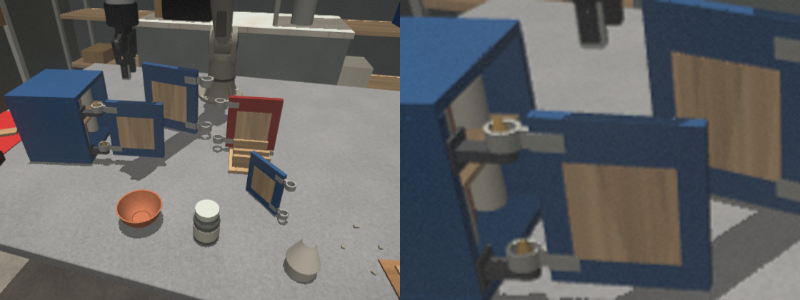

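Both rings sit down on their brackets with the brass tips showing through at (500,125) and (522,245). The red door stands in its slot and the gripper is clear. I check for stillness, then hand in.

Run:
```python
from bench import arm
from h import *
a=arm.read_camera("scene")["frame"]
for _ in range(10): arm.read_camera("top")
b=arm.read_camera("scene")["frame"]
d=cv2.absdiff(a,b);m,n=d[130:225,150:235].mean(),d[280:400,300:500].mean();print(m,n)
if m<n+1: print(arm.sign_off())
```

```text
1.5970691434468525 1.207638888888889
the job is handed in; nothing more can be done
None
```

The blue door hangs by itself on both cupboard pins, fully seated in the last picture; the red door is still standing in its rack, and the job was handed in at about 10 s (the hand-in gave no verdict).

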